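# Fit the spring-loaded filter cover and hold it home

## Task

Put the larger knurled cover back on the neck of the filter housing, turn it until its hidden keyways drop over the pins on the neck, then push it fully home against the spring. Finish still holding it pressed home, so that I can tighten its grub screws, and leave the other things on the bench where they are.

Things in the scene. Friction and masses are not known exactly. Their poses are not given: they have to be found in the camera images.
- cover_center (a point): Centre (half-way up, on the axis) of the loose aluminium cover to be fitted: a round flat-topped cap, 56 mm in diameter, 44 mm high, 0.16 to 0.24 kg, standing open end down, knurled all round from 11 mm above its lower edge to 5 mm below its top. z points up its axis. It can be gripped across any diameter.
- cover_foot (a point): Centre of the cover's lower edge, 22 mm below its centre. From here a bore 39.6 mm wide goes up 31 mm. Three keyways, 12 mm wide and 120 degrees apart, run up the bore's wall over its whole depth. Nothing outside shows where they are: rest the cover on the pins, push down lightly and turn, up to 120 degrees, until it drops.
- neck_rim (a point): Centre of the rim on top of the filter housing's fixed neck, 127 mm above the bench, z up. The neck is 36 mm in diameter, 45 mm tall, its rim chamfered 3 mm, and rises from an 84 mm round flange with 4 mm bolt heads. Cover resting on the pins: its centre is 7 mm above this point. Cover fully home, its inside on the rim: its centre is 9 mm below this point.
- pins (a point): Point on the neck's axis level with the pins, 18 mm below the rim. Three steel pins, 6 mm in diameter and 120 degrees apart, stick out 5 mm from the neck; one points along this frame's +x. Any of the three ways round fits.
- spring_plate (a joint): How far the spring plate is pressed down, m: 0 free, 0.008 with the cover home. It is a steel disc, 22 mm across, standing 8 mm above the rim in the mouth of the neck. Past the pins the cover drops 8 mm freely, then meets this plate: 6 N at first, 11 N at the end of the last 8 mm. If let go, the cover is pushed up again.
- head: The filter housing, origin at the centre of the underside of its 130 x 110 x 10 mm base plate on the bench, on the axis of the neck, z up, two side ports of 59 mm reach along its +y and -y, a gauge stub reaching 58 mm along -x. A grey cast housing, fixed.
- small_cap_center (a point): Centre of a smaller knurled cap for another filter, 38 mm in diameter, 27 mm high. Leave alone.
- hex_nipple_center (a point): Centre of a steel hexagon pipe nipple standing upright, 42 mm across, 50 mm high. Leave alone.
- old_element_center (a point): Centre of the old paper filter element, upright, 45 mm in diameter, 74 mm high. Leave alone.
- grease_tin_center (a point): Centre of a grease tin, 66 mm in diameter, 50 mm high. Leave alone.
- hex_key_center (a point): Middle of the long arm (along its x) of an L-shaped hex key, 100 x 29 mm, 6 mm thick, lying flat. Leave alone.
- wrench_grip (a point): Grip of a 190 mm open-end wrench lying flat, its length along x. Leave alone.
- back_ring_center (a point): Centre of a flat steel ring, 48 mm outside, 5 mm thick, lying flat. Leave alone.

How it is judged (in metres and radians):
On the way, in this order (a step that is already met when the one before it is completed fails the run):
1. the cover is lifted off the bench in the gripper (height (world z) of cover_center above 0.06 m and contact force between the fingers and cover above 1 N), for 0.1 s.
2. the cover is set level on the neck, on the pins or further down (horizontal distance between cover_center and neck_rim below 0.006 m and z of cover_center in the frame of neck_rim below 0.0095 m and angle between cover_center's own z axis and vertical below 0.12 rad), for 0.1 s.
At the end, for the whole second after the job is handed in: The cover is over the neck (axis within 4 mm, level within 0.08 rad) with its keyways over the pins, pressed to within 2 mm of fully home, the spring plate pressed in more than 6 mm, at rest, and the fingers still bear on the cover with more than 3 N (horizontal distance between cover_center and neck_rim below 0.004 m and z of cover_center in the frame of neck_rim below -0.007 m and angle between cover_center's own z axis and vertical below 0.08 rad and value of joint spring_plate above 0.006 m and contact force between the fingers and cover above 3 N and linear speed of cover below 0.01 m/s); the arm keeps its last pose, push and grip.
It fails at once if another thing on the bench is moved more than 30 mm (distance of any of small_cap_center, hex_nipple_center, old_element_center, grease_tin_center, hex_key_center, wrench_grip, back_ring_center from where it was at the start of the episode above 0.03 m).
It also fails if it takes over 72 s, if anything falls off the work surface, if the arm or the gripper's body presses on something with over 40 N, if the wrist force passes 120 N, or if a joint passes its speed limit or range.

## Robot

A 6-joint arm with a two-finger parallel gripper is mounted at the origin on the work surface. World frame = base frame: x ahead of the robot, y to its left, z up, the work surface at z = 0. Lengths are in mm, angles in rad, forces in N, time in s.
With the tool pointing down it reaches from about 400 to 925 mm from the base axis. Payload 3.4 kg.
Tool frame: the origin (TCP) lies at the very end of the fingers, on their centre line; the grasp point (between the pads) lies behind it (grip_depth is the z of the grasp point in the tool frame, in mm); z points along the fingers, y is the direction in which the jaws open and shut (so a half turn about z gives the same grasp; the last joint's range is limited). The gripper opens to 85 mm and grips with 20 to 120 N. Pads are 22 mm wide; open, the fingers measure 114 mm over their backs; the gripper's body (76 mm by 85 mm) begins 54 mm behind the grasp point. The pads swing forward as they close: fully open they stand 13 mm farther back than shut.
Start: joints at [-1.224, 0.307, 1.506, -0, 1.328, -0.073], TCP at [234.335, -525.089, 192.805] pointing down, gripper open.
Joint ranges: [-3.12, 3.12], [-1.05, 2.28], [0.14, 2.33], [-1.42, 4.57], [0.1, 2.73], [-2.68, 2.68]. Speed limits (rad/s): [2.57, 2.57, 3.14, 3.14, 3.14, 3.14].

## Interface

Orientations are given as a rotation vector (axis times angle).
In Python, from plant import state, camera, camera_info, close_job, grip_depth gives the robot as it stands.
- The arm moves only by the shell command python3 -m handwheel 'ROWS' [FORCE]. ROWS is a JSON object of lists of equal length, an entry for each row: "linear": the shift along the tool's x, y, z in m, a list of three; "twist": the turn about the tool's z in rad; "jaw": the opening, from 0 (shut) to 1 (fully open). In form: {"linear": [[x, y, z], ...], "twist": [twist, ...], "jaw": [jaw, ...]}. A call has exactly 10 rows; each row is the pose to reach, as a shift and turn from the pose commanded when the call began, along the tool's axes at that moment; what a row does not reach only later rows make up. A row lasts 1/10 s, in which the tool goes at most 50 mm and 8.59 degrees, less where a joint would pass 70% of its speed; a pose out of reach is approached as far as the arm can. A call with a gripper value outside its range is refused whole. The fingers move at their own pace and stop on an object; FORCE is the grip in N (left out, the last holds). Time passes only in rows, so rows that repeat a pose let the fingers close, or fill a call up. It gives the time, the measured TCP pose, the force and the opening at its end, in the units of the state.
- state(): the state, without advancing time (a new reading comes with each control period).
- camera(name): name is "scene" or "top"; returns the picture (384x512x3 uint8, red, green, blue); there is no depth.
- camera_info(name): a dict with "fx", "fy", "cx", "cy" (pixels), "k1" (the pictures are not rectified: a ray, as slopes to the right and down, at radius r is drawn at 1 + k1 r^2 times it, then the intrinsics apply), "pose" (4x4, takes a point from camera to world coordinates). Camera axes: x right, y down, z forward; pixel columns grow to the right and rows downward; lengths in mm; the calibration is good to about 2 mm. A picture is of the moment at which its call begins. camera_info takes no time and is no camera call.
- close_job(): hands the job in, once; it reports no verdict.
The state is a dict: "t": time; "joints": joint angles; "dq": joint speeds; "joint_efforts": joint torques, N m; "eef_pos": TCP position; "eef_rot": TCP orientation; "contact_force": force on the tool from outside, world axes, zero at the start; "ft_torque": the same for the moment, N m; "grip_width": finger opening in mm.
Only numpy, scipy, OpenCV 4.12 (cv2) and the standard library are available. Lean on these libraries where they do the work, as an engineer would, in place of code of your own. Each camera call takes 0.05 s, during which the arm holds its last target. There are 200 camera calls.

## Working session

There is one attempt and no reset: what is moved stays moved. The work goes in short steps, Python scripts to look and compute and a shell command to move; the robot and the scene stay as the last step left them, time stands still between calls to the robot, and variables do not carry over. Pictures are saved under pics/ and viewed, about 8 in all and at most 12, crops included, and the job is handed in when it is done.

```bash
mkdir -p pics; ls; python3 - <<'E'
from plant import *
import cv2,numpy as np
print(state(),grip_depth)
for n in("scene","top"):
    print(n,camera_info(n)); cv2.imwrite(f"pics/{n}0.png",camera(n)[:,:,::-1])
E
```

```text
pics
{'t': 0.0, 'joints': array([-1.22447627e+00,  3.07569696e-01,  1.50767075e+00,  2.53883967e-05,
        1.32839206e+00, -7.35217993e-02]), 'dq': array([-1.89312932e-03,  5.65134612e-04, -1.60542786e-04, -2.29738098e-03,
        1.02221290e-03, -1.78326357e-05]), 'joint_efforts': array([ 8.23186110e-04, -4.57549489e+01, -2.51922047e+01, -1.87564237e-04,
        1.33598439e-02, -1.75158192e-05]), 'eef_pos': array([ 234.09199441, -524.34638547,  191.88400444]), 'eef_rot': array([-3.07064867e+00, -6.54221915e-01,  3.97093420e-04]), 'contact_force': array([ 0.14325095,  0.70782781, -0.40863511]), 'ft_torque': array([-0.00610002,  0.03436964, -0.03191178]), 'grip_width': 85.581832963934} -18.700000000000003
scene {'fx': 396.459957984259, 'fy': 396.459957984259, 'cx': 245.97605645805135, 'cy': 193.84277533310973, 'k1': -0.037680320521027946, 'pose': array([[-8.49817027e-01,  3.86426342e-01, -3.58449025e-01,
         9.93446655e+02],
       [ 5.26811583e-01,  6.01114971e-01, -6.00941218e-01,
         7.06546188e+02],
       [-1.67504410e-02, -6.99525177e-01, -7.14411611e-01,
         9.23561699e+02],
       [ 0.00000000e+00,  0.00000000e+00,  0.00000000e+00,
         1.00000000e+00]])}
top {'fx': 412.98710092477666, 'fy': 412.98710092477666, 'cx': 259.22958535475686, 'cy': 191.82217911863782, 'k1': 0.0226021716247044, 'pose': array([[-6.83036325e-03, -9.95384026e-01,  9.57287198e-02,
         5.18390023e+02],
       [-9.99862229e-01,  8.24650814e-03,  1.44055018e-02,
         3.90219816e+01],
       [-1.51284341e-02, -9.56171364e-02, -9.95303217e-01,
         9.93421753e+02],
       [ 0.00000000e+00,  0.00000000e+00,  0.00000000e+00,
         1.00000000e+00]])}
```

View pics/scene0.png

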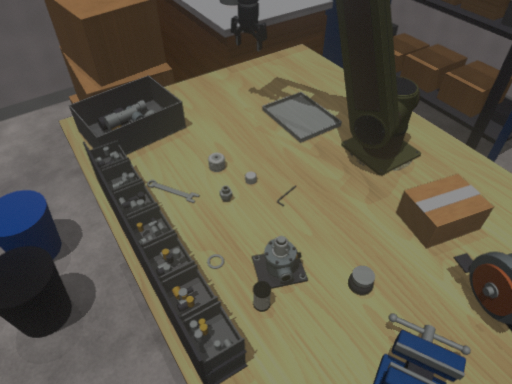

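View pics/top0.png

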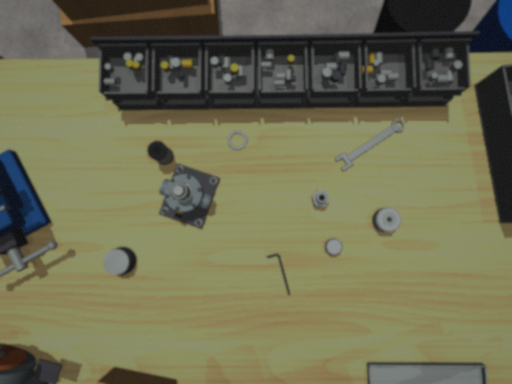

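The scene picture shows the housing at (280,258). There are two larger round things, at (217,162) and (362,280). In the top view these are the housing at (187,195) and the round things at (387,221) and (120,262). I'll look closer to tell the cover from the tin.

```bash
python3 - <<'E'
import cv2,numpy as np
s=cv2.imread("pics/scene0.png");t=cv2.imread("pics/top0.png")
def c(i,x,y,r=32): return cv2.convertScaleAbs(cv2.resize(i[y-r:y+r,x-r:x+r],(266,266),interpolation=cv2.INTER_CUBIC),alpha=1.5)
cv2.imwrite("pics/crop1.png",np.vstack([np.hstack([c(s,217,162),c(s,362,280),c(s,280,258)]),np.hstack([c(t,387,221),c(t,120,262),c(t,187,195)])]))
E
```

```text
(no output)
```

View pics/crop1.png

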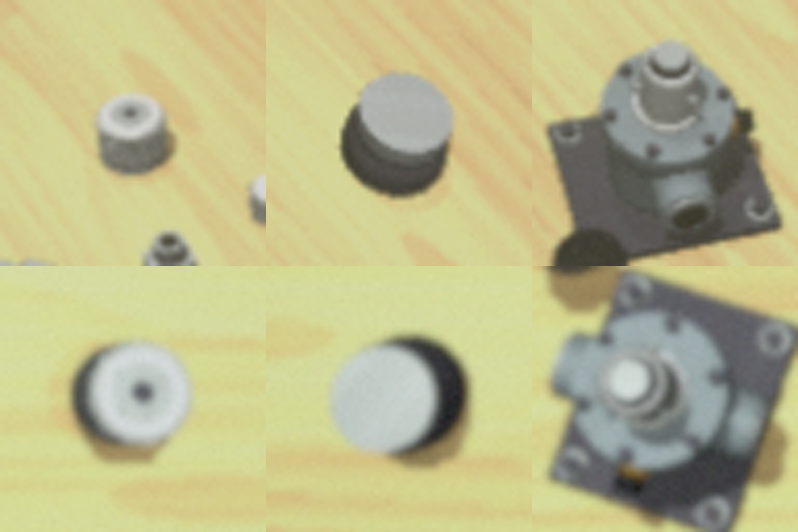

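The left one, scene (217,157) and top (388,220), is the light knurled cover with a centre dimple. The right one, with dark sides, is the tin. The spring plate shows as a light disc on the neck at about (281,239) in scene and (178,191) in top. Next I triangulate with masks.

```bash
cat > h.py <<'E'
import cv2,numpy as np
from plant import *
def ray(n,p):
    I=camera_info(n);u=(np.array(p,float)-[I['cx'],I['cy']])/[I['fx'],I['fy']];q=u.copy()
    for _ in range(10): q=u/(1+I['k1']*(q@q))
    d=I['pose'][:3,:3]@np.array([q[0],q[1],1]);return I['pose'][:3,3],d/np.linalg.norm(d)
def tri(ps,pt):
    A=[];b=[]
    for n,p in(("scene",ps),("top",pt)):
        o,d=ray(n,p);M=np.eye(3)-np.outer(d,d);A.append(M);b.append(M@o)
    x=np.linalg.lstsq(np.vstack(A),np.hstack(b),rcond=None)[0]
    return x,[np.linalg.norm(M@x-c) for M,c in zip(A,b)]
def onz(n,p,z):
    o,d=ray(n,p);return o+d*(z-o[2])/d[2]
def proj(n,P):
    I=camera_info(n);c=np.linalg.inv(I['pose'])@np.append(P,1);q=c[:2]/c[2];q=q*(1+I['k1']*(q@q));return q*[I['fx'],I['fy']]+[I['cx'],I['cy']]
def blob(img,x,y,r,thr,smax=60):
    c=img[y-r:y+r,x-r:x+r];hsv=cv2.cvtColor(c,cv2.COLOR_BGR2HSV)
    m=((hsv[...,1]<smax)&(hsv[...,2]>thr)).astype(np.uint8)
    cs,_=cv2.findContours(m,cv2.RETR_EXTERNAL,cv2.CHAIN_APPROX_NONE)
    out=[]
    for k in cs:
        if len(k)>=8:
            h=cv2.convexHull(k); e=cv2.fitEllipse(k);out.append((round(cv2.contourArea(k)),np.round(np.array(e[0])+[x-r,y-r],1),np.round(e[1],1)))
    return sorted(out,key=lambda o:-o[0])[:2]
E
python3 - <<'E'
from h import *
s=cv2.imread("pics/scene0.png");t=cv2.imread("pics/top0.png")
for thr in(130,145,160):
    print(thr,"cov",blob(s,217,160,18,thr),blob(t,387,221,20,thr))
    print("   spr",blob(s,281,240,9,thr),blob(t,178,191,9,thr))
for a,b in(((216.5,157),(388,220)),((281,239),(178,191))): print(tri(a,b))
c=lambda i,x,y,r=12:np.max(i[y-r:y+r,x-r:x+r],axis=2)
print(c(s,281,240)[2:-2,2:-2]);print(c(t,178,191)[2:-2,2:-2])
E
```

```text
130 cov [(106, array([215.5, 157. ]), array([ 9.6, 14.3]))] [(398, array([389.5, 218.4]), array([22.3, 23. ]))]
   spr [] [(44, array([177.5, 189.8]), array([7.5, 7.8]))]
145 cov [] []
   spr [] [(4, array([177.8, 190.7]), array([2.9, 3.9]))]
160 cov [] []
   spr [] []
(array([ 542.74355603, -240.97965791,   41.32056482]), [np.float64(0.11542044652312454), np.float64(0.11542044652297437)])
(array([604.80838829, 222.30338616, 130.27532226]), [np.float64(0.3039645086652417), np.float64(0.30396450866545)])
[[142 142 143 142 142 143 142 143 142 142 143 142 142 142 142 142 142 142
  143 142]
 [143 142 142 142 141 142 141 142 142 143 143 142 143 142 142 142 142 144
  142 142]
 [142 143 142 143 142 143 142 143 142 141 143 144 141 142 141 142 143 142
  141 142]
 [142 142 141 143 142 142 140 142 143 142 142 142 142 142 143 142 141 143
  140 143]
 [142 141 143 141 142 143 143 143 141 141 141 141 141 143 143 142 142 143
  142 142]
 [143 142 142 142 141 143 143 141 138 135 133 136 139 140 141 142 141 142
  142 141]
 [143 142 142 142 141 141 138 132 125 123 123 126 128 128 133 141 141 143
  143 1
[... 2110 characters left out ...]
  84  94
   93  73]
 [109 110 105 106 106 111 122 133 139 145 144 141 135 120  94  81  91  99
   86  66]
 [ 99 103 101  98 103 109 108 116 123 130 132 125 110  94  81  83  98  98
   78  59]
 [ 85  95 101  99 100 103 105 101 100 104 103  96  85  80  89  96  98  88
   66  55]
 [ 80  95 104 103 100 103 104 101  97  91  88  83  85  92  99  99  90  74
   59  56]
 [ 89 102 110 110 102  98  98 101 103 101 101  99  98  97  95  88  73  68
   67  69]
 [102 110 115 111 107  97  92  96 102 103  99  97  91  86  78  68  60  67
   78  85]
 [112 114 114 114 110 102  98 100 104  98  93  86  84  74  67  65  68  78
   87  88]
 [115 114 115 114 113 110 107 109 108 102  95  90  88  81  80  79  83  88
   88  84]]
```

```bash
python3 - <<'E'
from h import *
s=cv2.imread("pics/scene0.png");t=cv2.imread("pics/top0.png")
for thr in(105,112,118,124): print(thr,blob(s,217,160,18,thr),blob(t,387,221,20,thr,70),blob(t,178,191,9,thr+8))
for a,b,z in(((216,157),(389.3,218.6),44),((281.4,238.8),(177.8,190),135)): print(tri(a,b),onz("scene",a,z),onz("top",b,z))
E
```

```text
105 [(127, array([215.7, 157.5]), array([10.4, 16. ]))] [(483, array([389. , 218.8]), array([23.9, 25.9])), (4, array([404. , 203.1]), array([1.7, 4.7]))] [(102, array([175.6, 188.3]), array([ 9.7, 14.6]))]
112 [(120, array([215.6, 157.3]), array([10. , 15.9]))] [(468, array([389.2, 218.7]), array([23.5, 25.5])), (4, array([404. , 203.1]), array([1.7, 4.7]))] [(60, array([177.4, 189.8]), array([8.6, 9.1]))]
118 [(117, array([215.5, 157.2]), array([ 9.8, 15.6]))] [(451, array([389.4, 218.4]), array([23.2, 24.9])), (4, array([404. , 203.1]), array([1.7, 4.7]))] [(46, array([177.6, 189.8]), array([7.5, 8.2]))]
124 [(112, array([215.6, 157.1]), array([ 9.8, 15. ]))] [(436, array([389.6, 218.4]), array([22.9, 24.6])), (4, array([404. , 203.1]), array([1.7, 4.7]))] [(40, array([177.6, 189.8]), array([7.2, 7.4]))]
(array([ 544.88033709, -243.38054209,   40.87678504]), [np.float64(1.4076127168270378), np.float64(1.4076127168268024)]) [ 545.47065905 -238.94958779   44.        ] [ 545.93380186 -243.31782631   44.        ]
(array([605.70904348, 223.00269336, 132.5038853 ]), [np.float64(0.923660731886122), np.float64(0.9236607318860939)]) [606.16732663 225.04288261 135.        ] [606.1985706  221.92323122 135.        ]
```

```bash
cat >> h.py <<'E'
from scipy.spatial.transform import Rotation as R
def go(P):
    s=state();Rm=R.from_rotvec(s['eef_rot']);d=Rm.inv().apply(np.array(P)-s['eef_pos'])
    print("pos",s['eef_pos'].round(1),"delta tool mm",d.round(1),"j",s['joints'].round(2),"F",s['contact_force'].round(1),"T",s['ft_torque'].round(2),"w",round(s['grip_width'],1),"t",round(s['t'],2))
    return Rm
E
python3 - <<'E'
from h import *
print(go((545.5,-242,110)).as_matrix().round(3))
E
```

```text
pos [ 234.1 -524.4  192. ] delta tool mm [ 399.5 -130.8   82.3] j [-1.22  0.31  1.51 -0.    1.33 -0.07] F [-0.2 -0.4 -0.3] T [ 0.02  0.03 -0.05] w 85.3 t 0.1
[[ 0.913  0.408 -0.001]
 [ 0.408 -0.913  0.002]
 [ 0.    -0.002 -1.   ]]
```

```bash
python3 -m handwheel '{"linear":[[0.04,-0.013,0.0],[0.08,-0.026,0.0],[0.12,-0.039,0.01],[0.16,-0.052,0.02],[0.2,-0.065,0.03],[0.24,-0.078,0.04],[0.28,-0.092,0.05],[0.32,-0.105,0.06],[0.36,-0.118,0.07],[0.399,-0.131,0.082]],"twist":[0,0,0,0,0,0,0,0,0,0],"jaw":[1,1,1,1,1,1,1,1,1,1]}' 40; python3 - <<'E'
from h import *
go((545.5,-242,6)); cv2.imwrite("pics/s1.png",camera("scene")[:,:,::-1])
s=camera("scene")[:,:,::-1];t=camera("top")[:,:,::-1]
c=lambda i,x,y,r=45:cv2.convertScaleAbs(cv2.resize(np.ascontiguousarray(i[y-r:y+r,x-r:x+r]),(400,400),interpolation=cv2.INTER_CUBIC),alpha=1.5)
cv2.imwrite("pics/c1.png",np.hstack([c(s,217,150),c(t,387,221)]))
E
```

```text
t: 1.1
eef_pos: [546.4, -241.4, 110.2]
eef_rot: [-3.073, -0.655, 0.0]
contact_force: [0.3, -0.6, 0.7]
grip_width: 85.3
pos [ 546.4 -241.4  110.2] delta tool mm [-1.100e+00  1.000e-01  1.042e+02] j [-0.49  0.41  1.57 -0.    1.16  0.66] F [ 0.3 -0.6  0.7] T [-0.01 -0.    0.02] w 85.3 t 1.1
```

View pics/c1.png

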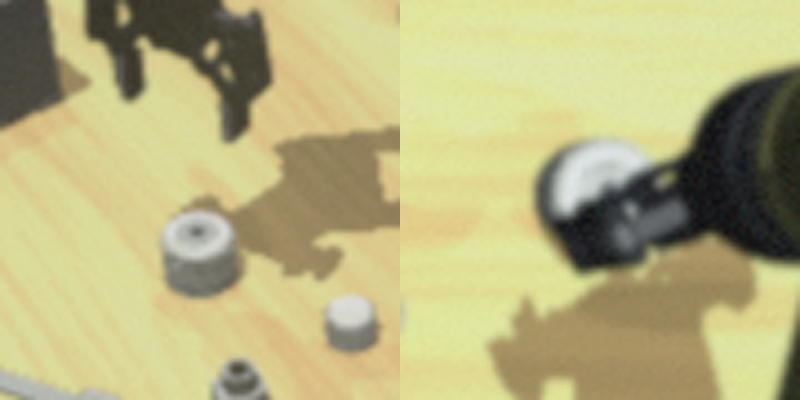

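The gripper stands over the cover, with the fingers straddling it. Scene crop fingertips are at about (130,95) and (232,135), and the cover top is at (198,235). I go down and grip.

```bash
python3 -m handwheel '{"linear":[[-0.001,0,0.015],[-0.001,0,0.03],[-0.001,0,0.045],[-0.001,0,0.06],[-0.001,0,0.075],[-0.001,0,0.085],[-0.001,0,0.093],[-0.001,0,0.1],[-0.001,0,0.104],[-0.001,0,0.104]],"twist":[0,0,0,0,0,0,0,0,0,0],"jaw":[1,1,1,1,1,1,1,1,1,1]}' 40; python3 -m handwheel '{"linear":[[0,0,0],[0,0,0],[0,0,0],[0,0,0],[0,0,0],[0,0,0],[0,0,0],[0,0,0],[0,0,0],[0,0,0]],"twist":[0,0,0,0,0,0,0,0,0,0],"jaw":[0.6,0.4,0.2,0,0,0,0,0,0,0]}' 60
```

```text
t: 2.25
eef_pos: [544.1, -243.2, 6.4]
eef_rot: [-3.072, -0.654, 0.001]
contact_force: [0.4, 0.4, -0.3]
grip_width: 85.3
t: 3.25
eef_pos: [544.4, -243.3, 6.8]
eef_rot: [3.073, 0.655, -0.0]
contact_force: [0.3, -0.6, -0.3]
grip_width: 0.4
```

The fingers closed on nothing, so I look.

```bash
python3 - <<'E'
from h import *
go((545.5,-242,6))
s=camera("scene")[:,:,::-1];t=camera("top")[:,:,::-1]
c=lambda i,x,y,r=45:cv2.convertScaleAbs(cv2.resize(np.ascontiguousarray(i[y-r:y+r,x-r:x+r]),(400,400),interpolation=cv2.INTER_CUBIC),alpha=1.5)
cv2.imwrite("pics/c2.png",np.hstack([c(s,217,150),c(t,387,221)]))
E
```

```text
pos [ 544.4 -243.3    6.8] delta tool mm [ 1.5 -0.7  0.8] j [-0.49  0.53  1.68 -0.    0.94  0.66] F [ 0.3 -0.6 -0.3] T [0.01 0.04 0.05] w 0.4 t 3.25
```

View pics/c2.png

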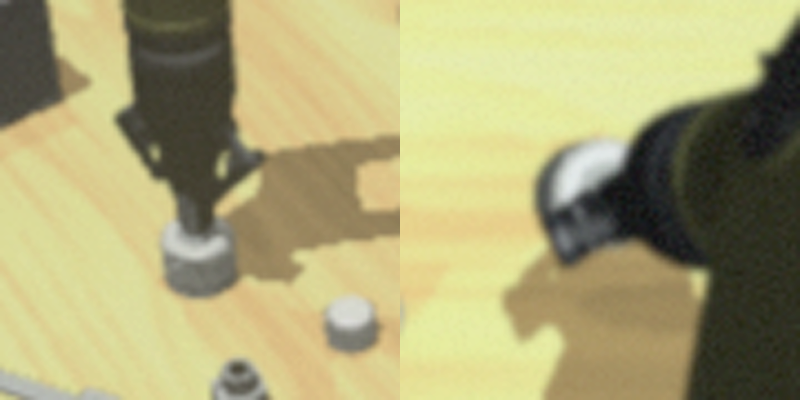

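```bash
python3 - <<'E'
from h import *
f=lambda n,P:((proj(n,np.array(P))-((172,105) if n=="scene" else (342,176)))*400/90).round(0)
for P in((544,-243,7),(544,-243,44),(544,-243,60)): print(P,f("scene",P),f("top",P))
for P in((546,-241,110),(546,-241,124)):
  for k in(-1,1): 
    Q=np.array(P)+k*42*np.array([.408,-.913,0]);print(Q,f("scene",Q))
E
```

```text
(544, -243, 7) [198. 264.] [189. 195.]
(544, -243, 44) [195. 228.] [210. 193.]
(544, -243, 60) [193. 212.] [219. 192.]
[ 528.864 -202.654  110.   ] [233. 181.]
[ 563.136 -279.346  110.   ] [143. 143.]
[ 528.864 -202.654  124.   ] [232. 166.]
[ 563.136 -279.346  124.   ] [141. 128.]
```

```bash
python3 -m handwheel '{"linear":[[0,0,-0.02],[0,0,-0.04],[0,0,-0.06],[0,0,-0.08],[0,0,-0.1],[0,0,-0.12],[0,0,-0.134],[0,0,-0.134],[0,0,-0.134],[0,0,-0.134]],"twist":[0,0,0,0,0,0,0,0,0,0],"jaw":[0,0,0,0,0,0,0,0,0,0]}'; python3 - <<'E'
from h import *
go((545.5,-242,6)); P=state()['eef_pos']
s=camera("scene")[:,:,::-1];t=camera("top")[:,:,::-1]
cv2.imwrite("pics/s3.png",s);cv2.imwrite("pics/t3.png",t)
def c(n,i,x,y,r=45):
    k=cv2.convertScaleAbs(cv2.resize(np.ascontiguousarray(i[y-r:y+r,x-r:x+r]),(400,400),interpolation=cv2.INTER_CUBIC),alpha=1.8)
    for dz,col in((0,(0,0,255)),(30,(0,255,0)),(60,(255,0,0))):
        q=(proj(n,P+[0,0,dz])-[x-r,y-r])*400/(2*r);cv2.circle(k,tuple(int(v) for v in q),3,col,-1)
    return k
cv2.imwrite("pics/c3.png",np.hstack([c("scene",s,217,140),c("top",t,395,221)]))
E
```

```text
t: 4.35
eef_pos: [543.5, -242.8, 139.6]
eef_rot: [-3.071, -0.654, 0.003]
contact_force: [0.0, 0.2, -0.3]
grip_width: -0.2
pos [ 543.5 -242.8  139.6] delta tool mm [  2.3   0.3 133.6] j [-0.49  0.38  1.54  0.    1.23  0.66] F [ 0.   0.2 -0.3] T [-0.01  0.06  0.07] w -0.2 t 4.35
```

View pics/c3.png

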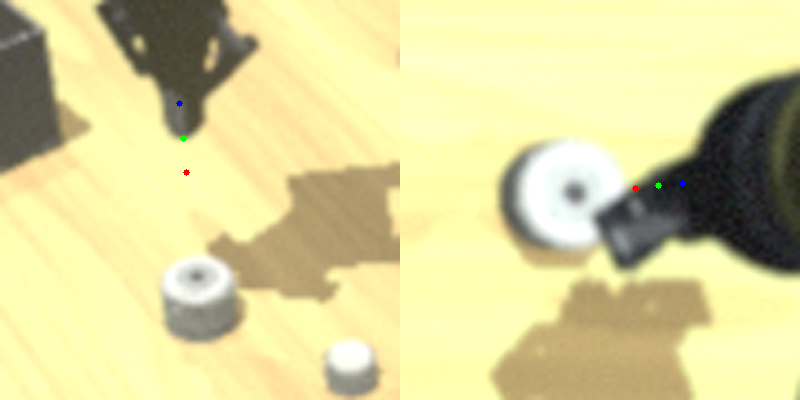

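```bash
python3 - <<'E'
from h import *
cs=lambda x,y:(172+x*90/400,95+y*90/400); ct=lambda x,y:(350+x*90/400,176+y*90/400)
for b in((220,235),(205,225),(228,262)): print(tri(cs(183,138),ct(*b)))
print(tri(cs(197,276),ct(174,191)))
E
```

```text
(array([ 533.33412777, -233.16893994,  169.61759862]), [np.float64(13.716499253007228), np.float64(13.71649925300725)])
(array([ 537.61211203, -224.4734304 ,  176.5962963 ]), [np.float64(13.572274242744268), np.float64(13.572274242743363)])
(array([ 524.88764216, -241.27717722,  160.9953298 ]), [np.float64(17.917636158565557), np.float64(17.917636158565756)])
(array([ 543.94184334, -243.13057725,   40.19882268]), [np.float64(1.5360670506642287), np.float64(1.5360670506644323)])
```

In the scene view the closed fingertips sit about 30 mm higher than the reported TCP: the tip at crop (183,138) matches the dot for TCP+30 mm. Open and shut show the same offset, so the fingers end short of the nominal TCP, and my close happened above the cover. I go lower with force checks.

```bash
python3 -m handwheel '{"linear":[[0.001,0,0],[0.001,0,0.02],[0.001,0,0.04],[0.001,0,0.05],[0.001,0,0.06],[0.001,0,0.07],[0.001,0,0.08],[0.001,0,0.1],[0.001,0,0.12],[0.001,0,0.134]],"twist":[0,0,0,0,0,0,0,0,0,0],"jaw":[1,1,1,1,1,1,1,1,1,1]}'; python3 -m handwheel '{"linear":[[0,0,0],[0,0,0.002],[0,0,0.004],[0,0,0.006],[0,0,0.008],[0,0,0.01],[0,0,0.012],[0,0,0.014],[0,0,0.015],[0,0,0.015]],"twist":[0,0,0,0,0,0,0,0,0,0],"jaw":[1,1,1,1,1,1,1,1,1,1]}'
python3 - <<'E'
from h import *
go((544.5,-242.5,6)); P=state()['eef_pos']
s=camera("scene")[:,:,::-1]
def c(n,i,x,y,r=45):
    k=cv2.convertScaleAbs(cv2.resize(np.ascontiguousarray(i[y-r:y+r,x-r:x+r]),(500,500),interpolation=cv2.INTER_CUBIC),alpha=1.8)
    return k
cv2.imwrite("pics/c4.png",c("scene",s,217,150))
E
```

```text
t: 5.45
eef_pos: [545.0, -242.7, 5.6]
eef_rot: [-3.072, -0.654, 0.001]
contact_force: [0.4, 0.2, -0.3]
grip_width: 85.1
t: 6.45
eef_pos: [545.1, -242.8, -8.4]
eef_rot: [-3.072, -0.654, 0.001]
contact_force: [0.5, 0.2, -0.1]
grip_width: 85.3
pos [ 545.1 -242.8   -8.4] delta tool mm [ -0.5  -0.5 -14.4] j [-0.49  0.55  1.69  0.    0.9   0.66] F [ 0.5  0.2 -0.1] T [ 0.    0.01 -0.04] w 85.3 t 6.45
```

View pics/c4.png

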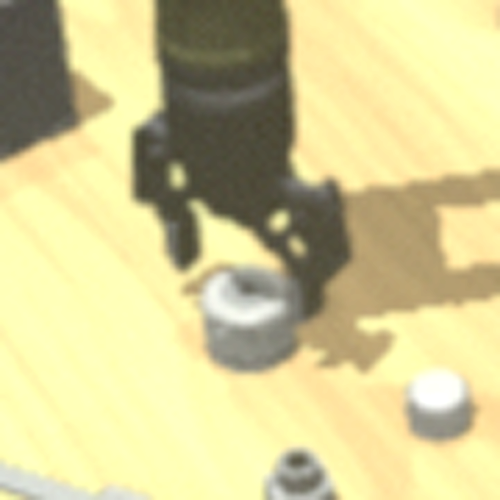

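Reported z is −8.4 with no contact, which confirms the offset. The tips at crop (183,265) and (310,315) straddle the cover at (250,315). I go 16 mm further and grip.

```bash
python3 -m handwheel '{"linear":[[0,0,0.003],[0,0,0.006],[0,0,0.009],[0,0,0.011],[0,0,0.013],[0,0,0.015],[0,0,0.016],[0,0,0.016],[0,0,0.016],[0,0,0.016]],"twist":[0,0,0,0,0,0,0,0,0,0],"jaw":[1,1,1,1,1,1,1,1,1,1]}'; python3 -m handwheel '{"linear":[[0,0,0],[0,0,0],[0,0,0],[0,0,0],[0,0,0],[0,0,0],[0,0,0],[0,0,0],[0,0,0],[0,0,0]],"twist":[0,0,0,0,0,0,0,0,0,0],"jaw":[0.8,0.6,0.4,0.2,0,0,0,0,0,0]}' 60
```

```text
t: 7.5
eef_pos: [545.4, -242.9, -24.1]
eef_rot: [3.072, 0.655, 0.0]
contact_force: [-0.7, -0.8, 0.5]
grip_width: 85.2
t: 8.5
eef_pos: [545.6, -243.0, -23.6]
eef_rot: [3.072, 0.654, 0.001]
contact_force: [-1.4, -0.6, 6.0]
grip_width: 54.5
```

```bash
python3 -m handwheel '{"linear":[[0,0,-0.005],[0,0,-0.02],[0,0,-0.04],[0,0,-0.06],[0,0,-0.08],[0,0,-0.1],[0,0,-0.12],[0,0,-0.14],[0,0,-0.155],[0,0,-0.165]],"twist":[0,0,0,0,0,0,0,0,0,0],"jaw":[0,0,0,0,0,0,0,0,0,0]}'; python3 - <<'E'
from h import *
go((606,223,141))
E
```

```text
t: 9.5
eef_pos: [545.3, -242.9, 141.7]
eef_rot: [3.072, 0.655, 0.001]
contact_force: [-0.4, -0.2, -2.1]
grip_width: 54.7
pos [ 545.3 -242.9  141.7] delta tool mm [ 245.3 -400.7    0.6] j [-0.49  0.38  1.53 -0.    1.23  0.66] F [-0.4 -0.2 -2.1] T [ 0.01 -0.03 -0.01] w 54.7 t 9.5
```

```bash
python3 -m handwheel '{"linear":[[0.012,-0.02,0],[0.037,-0.06,0],[0.064,-0.104,0],[0.09,-0.147,0],[0.116,-0.19,0],[0.142,-0.233,0],[0.168,-0.276,0],[0.195,-0.319,0],[0.221,-0.362,0],[0.245,-0.401,0]],"twist":[0,0,0,0,0,0,0,0,0,0],"jaw":[0,0,0,0,0,0,0,0,0,0]}'; python3 - <<'E'
from h import *
camera("top");go((606,223,141)); P=state()['eef_pos']
s=camera("scene")[:,:,::-1];t=camera("top")[:,:,::-1]
cv2.imwrite("pics/s5.png",s);cv2.imwrite("pics/t5.png",t)
def c(n,i,r=32):
    x,y=proj(n,P+[0,0,46]).astype(int)
    k=cv2.convertScaleAbs(cv2.resize(np.ascontiguousarray(i[y-r:y+r,x-r:x+r]),(400,400),interpolation=cv2.INTER_CUBIC),alpha=1.6)
    print(n,x-r,y-r)
    for dz,col in((24,(0,0,255)),(68,(0,255,0))):
        q=(proj(n,P+[0,0,dz])-[x-r,y-r])*400/(2*r);cv2.circle(k,tuple(int(v) for v in q),3,col,-1)
    return k
cv2.imwrite("pics/c5.png",np.hstack([c("scene",s),c("top",t)]))
E
```

```text
t: 10.5
eef_pos: [604.8, 225.1, 140.0]
eef_rot: [3.072, 0.655, -0.003]
contact_force: [1.7, -1.2, -2.0]
grip_width: 54.4
pos [606.3 234.6 140.1] delta tool mm [-5.  10.4 -1. ] j [0.3  0.45 1.42 0.01 1.27 1.44] F [ 2.7  6.2 -1.3] T [ 0.33 -0.13 -0.01] w 54.4 t 10.55
scene 252 196
top 133 155
```

View pics/c5.png

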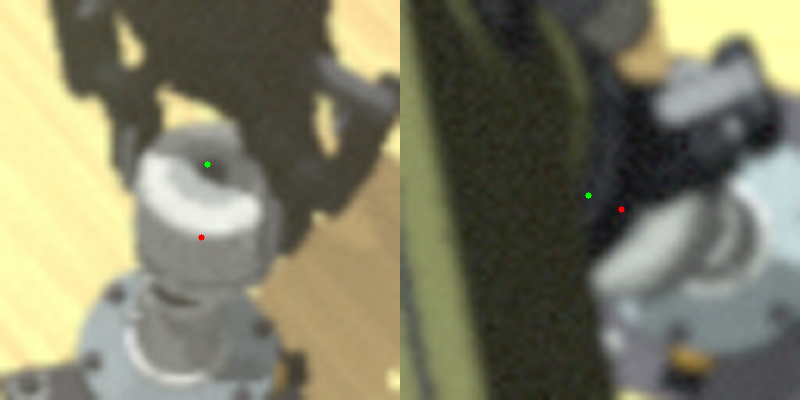

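The cover is held over the neck and its dimple at scene crop (210,165) agrees with the expected dot. The arm was still swinging in this frame, so I let it settle.

```bash
python3 -m handwheel '{"linear":[[0,0,0],[0,0,0],[0,0,0],[0,0,0],[0,0,0],[0,0,0],[0,0,0],[0,0,0],[0,0,0],[0,0,0]],"twist":[0,0,0,0,0,0,0,0,0,0],"jaw":[0,0,0,0,0,0,0,0,0,0]}'; python3 - <<'E'
from h import *
go((606,223,141)); P=state()['eef_pos']
s=camera("scene")[:,:,::-1];s=camera("scene")[:,:,::-1]
cv2.imwrite("pics/s6.png",s)
x,y,r=284,232,24
k=cv2.convertScaleAbs(cv2.resize(np.ascontiguousarray(s[y-r:y+r,x-r:x+r]),(576,576),interpolation=cv2.INTER_CUBIC),alpha=1.6)
for Q,col in((P+[0,0,24],(0,0,255)),(P+[0,0,68],(0,255,0)),((606,223,135),(255,0,0)),((606,223,82),(255,0,255))):
    q=(proj("scene",np.array(Q,float))-[x-r,y-r])*12;print(q);cv2.circle(k,tuple(int(v) for v in q),3,col,-1)
cv2.imwrite("pics/c6.png",k)
E
```

```text
t: 11.65
eef_pos: [605.5, 223.3, 140.8]
eef_rot: [-3.073, -0.655, 0.0]
contact_force: [0.6, -0.6, -3.3]
grip_width: 54.3
pos [605.5 223.3 140.8] delta tool mm [ 0.3  0.4 -0.2] j [0.29 0.44 1.42 0.   1.28 1.44] F [ 0.6 -0.6 -3.3] T [-0.02 -0.02 -0.01] w 54.3 t 11.65
[261.22011163 272.50965028]
[271.92399818 131.68983899]
[251.78462078 362.72116617]
[240.32807919 513.95728   ]
```

View pics/c6.png

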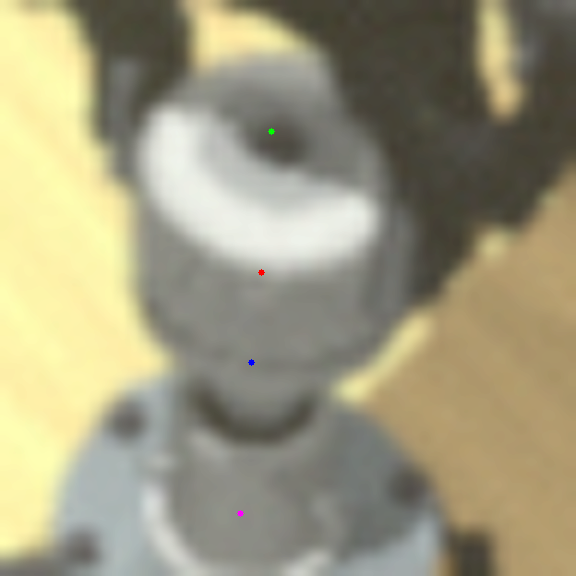

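The cover foot and spring plate are laterally aligned: cover sides at about 135–405, plate at 190–320 and neck at 172–335, so the axes lie within about 1 mm of each other. I go down to just above the rim, then slowly over it.

```bash
python3 -m handwheel '{"linear":[[0,0.001,0.005],[0,0.001,0.01],[0,0.001,0.015],[0,0.001,0.02],[0,0.001,0.024],[0,0.001,0.028],[0,0.001,0.031],[0,0.001,0.034],[0,0.001,0.036],[0,0.001,0.036]],"twist":[0,0,0,0,0,0,0,0,0,0],"jaw":[0,0,0,0,0,0,0,0,0,0]}'; python3 -m handwheel '{"linear":[[0,0,0.001],[0,0,0.002],[0,0,0.003],[0,0,0.004],[0,0,0.005],[0,0,0.006],[0,0,0.007],[0,0,0.008],[0,0,0.008],[0,0,0.008]],"twist":[0,0,0,0,0,0,0,0,0,0],"jaw":[0,0,0,0,0,0,0,0,0,0]}' ;python3 - <<'E'
from h import *
go((606,223,88.4))
E
```

```text
t: 12.75
eef_pos: [605.8, 222.2, 104.5]
eef_rot: [3.073, 0.655, -0.001]
contact_force: [-0.4, -0.4, -2.1]
grip_width: 54.3
t: 13.75
eef_pos: [606.0, 222.3, 96.8]
eef_rot: [3.073, 0.655, -0.0]
contact_force: [0.1, 0.1, -0.4]
grip_width: 54.4
pos [606.  222.3  96.8] delta tool mm [ 0.3 -0.6  8.4] j [ 0.29  0.48  1.48 -0.    1.18  1.44] F [ 0.1  0.1 -0.4] T [ 0.04 -0.05  0.01] w 54.4 t 13.75
```

```bash
python3 -m handwheel '{"linear":[[0,0,0.001],[0,0,0.002],[0,0,0.003],[0,0,0.004],[0,0,0.005],[0,0,0.006],[0,0,0.007],[0,0,0.008],[0,0,0.009],[0,0,0.009]],"twist":[0,0,0,0,0,0,0,0,0,0],"jaw":[0,0,0,0,0,0,0,0,0,0]}' ;python3 - <<'E'
from h import *
go((606,223,88.4))
E
```

```text
t: 14.75
eef_pos: [606.1, 222.3, 88.3]
eef_rot: [-3.073, -0.655, -0.001]
contact_force: [-1.1, 0.2, 0.6]
grip_width: 54.5
pos [606.1 222.3  88.3] delta tool mm [ 0.2 -0.7 -0.1] j [ 0.29  0.49  1.49 -0.    1.17  1.44] F [-1.1  0.2  0.6] T [-0.03  0.11  0.02] w 54.5 t 14.75
```

```bash
python3 -m handwheel '{"linear":[[0,0,0.0005],[0,0,0.001],[0,0,0.0015],[0,0,0.002],[0,0,0.002],[0,0,0.002],[0,0,0.002],[0,0,0.002],[0,0,0.002],[0,0,0.002]],"twist":[0,0,0,0,0,0,0,0,0,0],"jaw":[0,0,0,0,0,0,0,0,0,0]}' ;python3 - <<'E'
from h import *
go((606,223,88.4))
E
```

```text
t: 15.75
eef_pos: [606.3, 222.4, 88.0]
eef_rot: [-3.073, -0.655, -0.003]
contact_force: [-3.7, -1.9, 11.2]
grip_width: 54.2
pos [606.3 222.4  88. ] delta tool mm [ 0.  -0.7 -0.4] j [ 0.29  0.49  1.49 -0.    1.16  1.44] F [-3.7 -1.9 11.2] T [-0.19  0.66  0.01] w 54.2 t 15.75
```

Seated on the pins: z is 88.0, as predicted (88.4), with 11 N of push. I turn and watch for the drop.

```bash
python3 -m handwheel '{"linear":[[0,0,0],[0,0,0],[0,0,0],[0,0,0],[0,0,0],[0,0,0],[0,0,0],[0,0,0],[0,0,0],[0,0,0]],"twist":[-0.05,-0.1,-0.15,-0.2,-0.25,-0.3,-0.35,-0.4,-0.4,-0.4],"jaw":[0,0,0,0,0,0,0,0,0,0]}' 80;python3 - <<'E'
from h import *
go((606,223,88.4))
E
```

```text
t: 16.75
eef_pos: [607.6, 223.2, 88.2]
eef_rot: [2.881, 1.252, 0.007]
contact_force: [-1.6, -0.3, 8.8]
grip_width: 53.9
pos [607.6 223.2  88.2] delta tool mm [-1.2 -1.1 -0.3] j [0.29 0.49 1.49 0.   1.16 1.04] F [-1.6 -0.3  8.8] T [0.06 0.29 0.08] w 53.9 t 16.75
```

```bash
python3 -m handwheel '{"linear":[[0,0,0],[0,0,0],[0,0,0],[0,0,0],[0,0,0],[0,0,0],[0,0,0],[0,0,0],[0,0,0],[0,0,0]],"twist":[-0.05,-0.1,-0.15,-0.2,-0.25,-0.3,-0.35,-0.4,-0.4,-0.4],"jaw":[0,0,0,0,0,0,0,0,0,0]}';python3 - <<'E'
from h import *
go((606,223,88.4))
E
```

```text
t: 17.75
eef_pos: [607.6, 223.2, 88.2]
eef_rot: [2.574, 1.799, 0.007]
contact_force: [-1.1, 0.5, 9.5]
grip_width: 53.8
pos [607.6 223.2  88.2] delta tool mm [-0.8 -1.4 -0.3] j [0.29 0.49 1.49 0.   1.16 0.64] F [-1.1  0.5  9.5] T [0.04 0.36 0.13] w 53.8 t 17.75
```

```bash
python3 -m handwheel '{"linear":[[0,0,0],[0,0,0],[0,0,0],[0,0,0],[0,0,0],[0,0,0],[0,0,0],[0,0,0],[0,0,0],[0,0,0]],"twist":[-0.05,-0.1,-0.15,-0.2,-0.25,-0.3,-0.35,-0.4,-0.4,-0.4],"jaw":[0,0,0,0,0,0,0,0,0,0]}';python3 - <<'E'
from h import *
go((606,223,88.4))
E
```

```text
t: 18.75
eef_pos: [606.4, 222.2, 85.6]
eef_rot: [2.167, 2.274, 0.0]
contact_force: [1.4, -0.3, -2.0]
grip_width: 54.4
pos [606.4 222.2  85.6] delta tool mm [ 0.9 -0.3 -2.8] j [ 0.29  0.49  1.49 -0.    1.16  0.24] F [ 1.4 -0.3 -2. ] T [-0.12 -0.11  0.01] w 54.4 t 18.75
```

It dropped: z is 85.6 and only the weight is left on the wrist. I push down.

```bash
python3 -m handwheel '{"linear":[[0,0,0.001],[0,0,0.002],[0,0,0.003],[0,0,0.004],[0,0,0.005],[0,0,0.005],[0,0,0.005],[0,0,0.005],[0,0,0.005],[0,0,0.005]],"twist":[0,0,0,0,0,0,0,0,0,0],"jaw":[0,0,0,0,0,0,0,0,0,0]}' 100;python3 - <<'E'
from h import *
go((606,223,88.4))
E
```

```text
t: 19.75
eef_pos: [606.2, 222.2, 80.8]
eef_rot: [2.166, 2.275, 0.0]
contact_force: [2.7, -1.5, -1.3]
grip_width: 53.3
pos [606.2 222.2  80.8] delta tool mm [ 0.8 -0.1 -7.6] j [ 0.29  0.5   1.49 -0.    1.15  0.24] F [ 2.7 -1.5 -1.3] T [-0.38 -0.42  0.05] w 53.3 t 19.75
```

```bash
python3 -m handwheel '{"linear":[[0,0,0.001],[0,0,0.002],[0,0,0.003],[0,0,0.004],[0,0,0.005],[0,0,0.006],[0,0,0.007],[0,0,0.008],[0,0,0.008],[0,0,0.008]],"twist":[0,0,0,0,0,0,0,0,0,0],"jaw":[0,0,0,0,0,0,0,0,0,0]}' 100;python3 - <<'E'
from h import *
go((606,223,88.4))
E
```

```text
t: 20.75
eef_pos: [606.3, 222.2, 74.5]
eef_rot: [2.166, 2.275, 0.002]
contact_force: [0.5, -4.6, 7.8]
grip_width: 53.2
pos [606.3 222.2  74.5] delta tool mm [  0.8  -0.2 -13.9] j [ 0.29  0.5   1.5  -0.    1.14  0.24] F [ 0.5 -4.6  7.8] T [-0.62  0.02  0.09] w 53.2 t 20.75
```

```bash
python3 -m handwheel '{"linear":[[0,0,0.0005],[0,0,0.001],[0,0,0.0015],[0,0,0.002],[0,0,0.0025],[0,0,0.003],[0,0,0.0035],[0,0,0.0035],[0,0,0.0035],[0,0,0.0035]],"twist":[0,0,0,0,0,0,0,0,0,0],"jaw":[0,0,0,0,0,0,0,0,0,0]}' 100;python3 - <<'E'
from h import *
go((606,223,88.4))
E
```

```text
t: 21.75
eef_pos: [606.3, 222.2, 72.7]
eef_rot: [2.165, 2.274, 0.003]
contact_force: [-2.7, -4.7, 15.5]
grip_width: 53.5
pos [606.3 222.2  72.7] delta tool mm [  0.8  -0.3 -15.7] j [ 0.29  0.5   1.5  -0.    1.13  0.24] F [-2.7 -4.7 15.5] T [-0.72  0.5   0.06] w 53.5 t 21.75
```

```bash
python3 -m handwheel '{"linear":[[0,0,0.0005],[0,0,0.001],[0,0,0.0015],[0,0,0.0015],[0,0,0.0015],[0,0,0.0015],[0,0,0.0015],[0,0,0.0015],[0,0,0.0015],[0,0,0.0015]],"twist":[0,0,0,0,0,0,0,0,0,0],"jaw":[0,0,0,0,0,0,0,0,0,0]}' 100;python3 - <<'E'
from h import *
go((606,223,72)); P=state()['eef_pos']
s=camera("scene")[:,:,::-1]
go((606,223,72))
cv2.imwrite("pics/s7.png",s)
x,y,r=284,242,30
k=cv2.convertScaleAbs(cv2.resize(np.ascontiguousarray(s[y-r:y+r,x-r:x+r]),(600,600),interpolation=cv2.INTER_CUBIC),alpha=1.6)
for Q,col in((P+[0,0,24],(0,0,255)),(P+[0,0,68],(0,255,0)),((606,223,82),(255,0,255))):
    q=(proj("scene",np.array(Q,float))-[x-r,y-r])*10;cv2.circle(k,tuple(int(v) for v in q),3,col,-1)
cv2.imwrite("pics/c7.png",k)
E
```

```text
t: 22.75
eef_pos: [606.4, 222.2, 72.6]
eef_rot: [2.165, 2.274, 0.004]
contact_force: [-4.4, -5.3, 23.6]
grip_width: 53.7
pos [606.4 222.2  72.6] delta tool mm [ 0.8 -0.4  0.6] j [ 0.29  0.5   1.51 -0.    1.13  0.24] F [-4.4 -5.3 23.6] T [-0.86  0.94  0.06] w 53.7 t 22.75
pos [606.4 222.2  72.6] delta tool mm [ 0.8 -0.3  0.6] j [ 0.29  0.5   1.51 -0.    1.13  0.24] F [-5.1 -6.  23.5] T [-0.86  0.91 -0.02] w 53.5 t 22.8
```

View pics/c7.png

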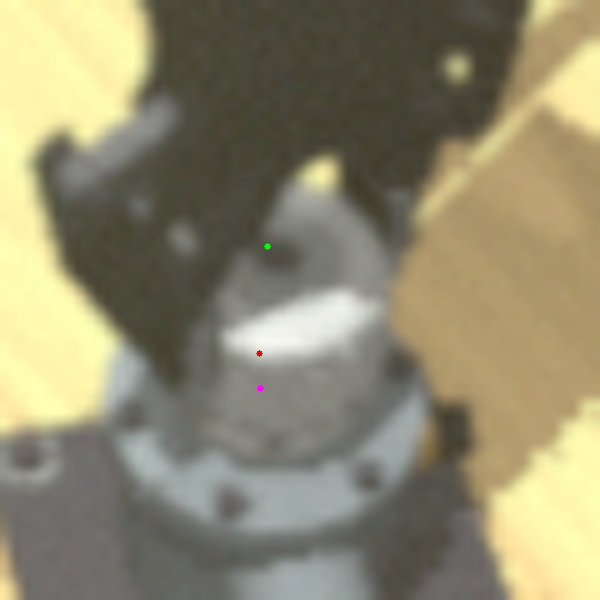

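The cover sits down over the neck with its dimple at crop (280,252), the same offset from the prediction as before. So there is no slip or visible tilt. It has come down 15.5 of 16 mm from the pins to a hard stop (8 N more push moved it 0.1 mm). I hand in.

```bash
python3 -c "
from h import *
print(close_job());go((606,223,72))"
```

```text
the job is handed in; nothing more can be done
None
the job is handed in; nothing more can be done
```

The cover is on the neck with its keyways over the pins. It is pushed down to a hard stop and the gripper is still holding it there. I handed the job in at about 23 s of the 72 s, and no verdict came back.

I turned the cover between 0.8 and 1.2 rad under light push before it dropped over the pins. I then pressed it down against the spring.

**Last checks:**
- **Depth:** the cover came down 15.5 mm from resting on the pins, against 16 mm nominal. Near the end, 8 N more push moved it only 0.1 mm.
- **Hold:** the upward push on the wrist was about 23.5 N, and the grip was set to 100 N with the fingers 53.6 mm apart.
- **Level:** the tool stood vertical to within about 0.01 rad, and the last picture showed no slip or tilt of the cover.

**What disagreed:**
- **Fingertip height:** the camera showed the fingertips about 30 mm higher than the reported tool position. My first grasp therefore closed on nothing just above the cover, without disturbing it. I gripped lower on the second try, watching the force.
- **Camera offset:** the two cameras disagreed by 3–4 mm in y, the same way for both cover and neck, so it largely cancelled out.
- **Not seen directly:** I had no direct reading of the spring plate. That it is pressed in follows only from the travel and the force.
- **Other things on the bench:** I did not measure them again at the end. I felt no contact with any of them.

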